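# Put the reed bench kit back on its outlines

## Task

Tidy the reed bench: lay the burnisher, the red reed wrench, the brass reed frame and the stand magnifier each flat on the green pad that bears its own silhouette, covering the silhouette and the same way round as it. Set them down rather than dropping them, and leave the reed pan and the rack of reed frames undisturbed.

Things in the scene. Friction and masses are not known exactly. Their poses are not given: they have to be found in the camera images.
- burnisher: Loose flat burnisher, 130 mm long, about 80 g: dark wooden handle 70 x 22 x 14 mm (x from -45 to +25 mm) and thin steel blade 12 mm wide, 5 mm thick with a round end (x from +25 to +85 mm). Origin: under the handle on the flat underside, close to the centre of mass; a good place to grip across y (22 mm). x points from handle to blade end, z up.
- wrench: Loose red plastic reed wrench, a flat T, 110 mm long, 14 mm thick, about 40 g: crossbar 60 mm along y, x from -43 to -27 mm; stem 14 mm wide, x from -27 to +67 mm. Origin: on the underside of the stem, close to the centre of mass; a good place to grip across y (14 mm). x points from crossbar along the stem to its free end, z up.
- frame: Loose large brass reed frame, 77 mm long, 26 mm wide, 7 mm thick, about 100 g: square heel at x = -30 mm with a low bridge on top (x -28 to -16 mm, 12 mm high), from x = +22 to +47 mm a 14 mm wide round-ended toe, slot with steel tongue. Origin: on the underside, centre line, by the centre of mass; grip there across y (26 mm), tips about 3 mm over the bench. x points from heel to toe, z up.
- magnifier: Loose round stand magnifier, about 160 g: brass foot 60 mm diameter and 6 mm high, brass collar 52 mm diameter from 26 to 40 mm above the underside (grip this), glass dome on top to 50 mm. Origin: centre of its underside, on its axis; z up.
- pad_burnisher: Fixed flat green pad, 136 mm along its x, 76 mm along its y, 4 mm thick, with a pale burnisher-shaped silhouette of true size on top. Origin: centre of the pad's underside (on the bench); z up. The burnisher lies exactly on its silhouette when its origin is over the point x = -20 mm, y = 0 of the pad's frame and its x axis points along the pad's x axis. 
- pad_wrench: Fixed flat green pad, 136 mm along its x, 76 mm along its y, 4 mm thick, with a pale T-shaped silhouette of true size on top. Origin: centre of the pad's underside (on the bench); z up. The wrench lies exactly on its silhouette when its origin is over the point x = -20 mm, y = 0 of the pad's frame and its x axis points along the pad's x axis. 
- pad_frame: Fixed flat green pad, 136 mm along its x, 76 mm along its y, 4 mm thick, with a pale reed-frame-shaped silhouette of true size on top. Origin: centre of the pad's underside (on the bench); z up. The frame lies exactly on its silhouette when its origin is over the point x = -20 mm, y = 0 of the pad's frame and its x axis points along the pad's x axis. 
- pad_magnifier: Fixed flat green pad, 136 mm along its x, 76 mm along its y, 4 mm thick, with a pale disc-shaped silhouette of true size on top. Origin: centre of the pad's underside (on the bench); z up. The disc, 62 mm in diameter, is centred on the origin; the magnifier belongs there, at any turn about its axis.
- rack: Bystander: loose stepped beech rack holding six upright brass reed frames, 72 mm along x, 250 mm along y, up to 80 mm high, standing behind the work. Origin: centre of its underside. Leave alone.
- reed_pan: Bystander: loose hexagonal mahogany reed pan with a crack, 170 mm across its corners, 18 mm thick, to the robot's right of the work. Origin: centre of its underside. Leave alone.
Things that resemble listed ones, but are neither listed nor needed, are in the scene too. What is shaped like the pad_burnisher but blue or orange is not meant.

How it is judged (in metres and radians):
At the end, for the whole second after the job is handed in: All four lie flat (0.1 rad) on their own pads, released, at rest, origin within 12 mm in the pad's x and y of where the silhouette has it and -3 to +5 mm of the pad's top; burnisher, wrench and frame within 0.26 rad of the silhouette's direction, not reversed (x of burnisher in the frame of pad_burnisher between -0.032 and -0.008 m and y of burnisher in the frame of pad_burnisher between -0.012 and 0.012 m and z of burnisher in the frame of pad_burnisher between 0.001 and 0.009 m and angle between each of burnisher, wrench, frame, magnifier's own z axis and vertical below 0.1 rad and linear speed of each of burnisher, wrench, frame, magnifier below 0.02 m/s and contact force between each of burnisher, wrench, frame, magnifier and the fingers below 0.05 N and angle between the x axis of burnisher and the x axis of pad_burnisher, either way round below 0.26 rad and x of pad_burnisher in the frame of burnisher above 0 m and x of wrench in the frame of pad_wrench between -0.032 and -0.008 m and y of wrench in the frame of pad_wrench between -0.012 and 0.012 m and z of wrench in the frame of pad_wrench between 0.001 and 0.009 m and angle between the x axis of wrench and the x axis of pad_wrench, either way round below 0.26 rad and x of pad_wrench in the frame of wrench above 0 m and x of frame in the frame of pad_frame between -0.032 and -0.008 m and y of frame in the frame of pad_frame between -0.012 and 0.012 m and z of frame in the frame of pad_frame between 0.001 and 0.009 m and angle between the x axis of frame and the x axis of pad_frame, either way round below 0.26 rad and x of pad_frame in the frame of frame above 0 m and x of magnifier in the frame of pad_magnifier between -0.012 and 0.012 m and y of magnifier in the frame of pad_magnifier between -0.012 and 0.012 m and z of magnifier in the frame of pad_magnifier between 0.001 and 0.009 m); the robot touches nothing.
It fails at once if the rack was disturbed (moved more than 20 mm) (distance of rack from where it was at the start of the episode above 0.02 m).
It fails at once if the reed pan was disturbed (moved more than 20 mm) (distance of reed_pan from where it was at the start of the episode above 0.02 m).
It fails at once if one of the four things was dropped or thrown (over 0.6 m/s out of the fingers) ((linear speed of burnisher above 0.6 m/s and contact force between burnisher and the fingers below 0.02 N) or (linear speed of wrench above 0.6 m/s and contact force between wrench and the fingers below 0.02 N) or (linear speed of frame above 0.6 m/s and contact force between frame and the fingers below 0.02 N) or (linear speed of magnifier above 0.6 m/s and contact force between magnifier and the fingers below 0.02 N)).
It also fails if it takes over 112 s, if anything falls off the work surface, if the arm or the gripper's body presses on something with over 40 N, if the wrist force passes 120 N, or if a joint passes its speed limit or range.

## Robot

A 6-joint arm with a two-finger parallel gripper is mounted at the origin on the work surface. World frame = base frame: x ahead of the robot, y to its left, z up, the work surface at z = 0. Lengths are in mm, angles in rad, forces in N, time in s.
With the tool pointing down it reaches from about 300 to 875 mm from the base axis. Payload 4.2 kg.
Tool frame: the origin (TCP) lies midway between the tips of the shut fingers; the grasp point (between the pads) lies 19 mm behind it; z points along the fingers, y is the line along which they close (so a half turn about z gives the same grasp; the last joint's range is limited). The gripper opens to 85 mm and grips with 20 to 120 N. Pads are 22 mm wide; open, the fingers measure 114 mm over their backs; the gripper's body (76 mm by 85 mm) begins 54 mm behind the grasp point. The pads swing forward as they close: fully open they stand 13 mm farther back than shut.
Start: joints at [1.15, 0.32, 1.565, -0, 1.257, -0.02], TCP at [224.342, 529.445, 231.338] pointing down, gripper open.
Joint ranges: [-3.11, 3.11], [-0.84, 2.01], [0.21, 2.61], [-1.34, 4.49], [0.05, 2.63], [-2.56, 2.56]. Speed limits (rad/s): [2.57, 2.57, 3.14, 3.14, 3.14, 3.14].

## Interface

Orientations are given as a 3x3 rotation matrix whose columns are the frame's x, y, z axes.
In Python, from station import monitor, cams, order, nets gives the robot as it stands. The module is installed in compiled form; this text tells all that it offers.
- The arm moves only by the tool step_arm, never from a script. Its argument "increments" is a list that holds one entry, the list of rows, each a list of 7 numbers: the shift along the world's x, y, z in m, then the turn, a rotation vector about the world's x, y, z in degrees, then the closure, from -1 (fully open) to 1 (shut). In form: [[[tx, ty, tz, rx, ry, rz, grip], ...]]. A call has 1 to 10 rows; each row is the pose to reach, as a shift and turn from the pose commanded when the call began; what a row does not reach only later rows make up. A row lasts 1/8 s, in which the tool goes at most 62.5 mm and 10.7 degrees, less where a joint would pass 70% of its speed; a pose out of reach is approached as far as the arm can. A call with a gripper value outside its range is refused whole. The fingers move at their own pace and stop on an object; "force" is the grip in N (left out, the last holds). Time passes only in rows, so rows that repeat a pose let the fingers close. It gives the time, the measured TCP pose, the force, the opening and the grip force at its end, in the units of the state.
- monitor.observe(): the state, without advancing time (a new reading comes with each control period).
- cams.snapshot(name): name is "scene" or "side" or "wrist"; returns the picture (480x640x3 uint8, red, green, blue); there is no depth.
- cams.get_calibration(name): a dict with "intrinsics" (3x3 intrinsics, pixels), "dist" ([k1, k2, p1, p2, k3] as OpenCV has them; the pictures are not rectified), "R" (3x3) and "t" (3): a world point X has camera coordinates R X + t. Camera axes: x right, y down, z forward; pixel columns grow to the right and rows downward; lengths in mm; the calibration is good to about 2 mm. A picture is of the moment at which its call begins: read the wrist's pose just before it. get_calibration takes no time and is no camera call; for the wrist camera it gives the pose at the moment of the call.
- order.finish_job(): hands the job in; it is judged then, once.
Trained networks look in the newest picture that a camera, given by its name, has taken for a name from the list of things; names that differ only in an ending like _2 or _b are one class to them, and where a whole thing is asked for, a point or a joint stands for the part that bears it (a point fixed in the world has none). Each returns a list of dicts, best first, with "p" (0 to 1); they miss things now and then, are a little off and sometimes report something else, mostly with a low value. They report only what shows in the picture. A call takes as long as a camera call. They do not tell look-alikes from the thing itself.
- nets.outline_of(target, camera): "pixels" (480x640 bool, what is visible of it) and "xy" ([column, row] in pixels, amid what is visible of it).
- nets.mark_of(target, camera): "xy" ([column, row] in pixels: a listed point, or the origin of a listed thing).
The state is a dict: "time_s": time; "q": joint angles; "qvel": joint speeds; "effort": joint torques, N m; "tcp_pos": TCP position; "ee_rot": TCP orientation; "ft_force": force on the tool from outside, world axes, zero at the start; "moment": the same for the moment, N m; "width": finger opening in mm; "grip_force": force on a finger pad.
Only numpy, scipy, OpenCV 4.12 (cv2) and the standard library are available. Lean on these libraries where they do the work, as an engineer would, in place of code of your own. Each camera call takes 0.05 s, during which the arm holds its last target. There are 200 camera calls.

## Working session

There is one attempt and no reset: what is moved stays moved. The work goes in short steps, Python scripts to look and compute and a tool call to move; the robot and the scene stay as the last step left them, time stands still between calls to the robot, and variables do not carry over. Pictures are saved under pics/ and viewed, at most 14 in all, crops included, and the job is handed in when it is done.

Besides the shell and the picture viewer there is one more tool, called as a command line: name --argument value ..., lists and objects as JSON in quotes. step_arm: Moves the arm, as the interface text tells. Its arguments: {"type":"object","properties":{"increments":{"type":"array"},"force":{"type":"number"}},"required":["increments"]}

```bash
mkdir -p pics
python3 - <<'E'
from station import monitor,cams,nets
import cv2,numpy as np
for c in ["scene","side"]:
    im=cams.snapshot(c); cv2.imwrite(f"pics/{c}0.png",im[:,:,::-1])
    k=cams.get_calibration(c); print(c,np.round(k["R"],3).tolist(),np.round(k["t"]),np.round(k["intrinsics"][0]),k["dist"])
    for n in ["burnisher","wrench","frame","magnifier","pad_burnisher","pad_wrench","pad_frame","pad_magnifier","rack","reed_pan"]:
        print(n,[(np.round(d["xy"]).tolist(),round(d["p"],2)) for d in nets.mark_of(n,c)])
s=monitor.observe();print(s["time_s"],s["tcp_pos"],np.round(s["ee_rot"],3).tolist(),s["width"])
E
```

```text
scene [[-0.141, 0.99, 0.006], [0.803, 0.118, -0.584], [-0.579, -0.077, -0.812]] [ 203. -385. 1712.] [532.   0. 318.] [-0.08880138  0.          0.          0.          0.        ]
burnisher [([327.0, 278.0], 0.8)]
wrench [([404.0, 282.0], 0.88)]
frame [([328.0, 220.0], 0.58), ([166.0, 220.0], 0.26)]
magnifier [([476.0, 242.0], 0.68)]
pad_burnisher [([194.0, 158.0], 0.78), ([283.0, 164.0], 0.73), ([405.0, 356.0], 0.71), ([262.0, 214.0], 0.69), ([402.0, 228.0], 0.37)]
pad_wrench [([401.0, 232.0], 0.58), ([485.0, 295.0], 0.42)]
pad_frame [([482.0, 296.0], 0.93)]
pad_magnifier [([253.0, 264.0], 0.81)]
rack [([406.0, 353.0], 0.94), ([405.0, 282.0], 0.45), ([330.0, 220.0], 0.34)]
reed_pan [([167.0, 218.0], 0.98), ([264.0, 212.0], 0.24)]
side [[0.998, -0.068, 0.001], [-0.041, -0.62, -0.783], [0.054, 0.781, -0.622]] [-536.  -18. 1258.] [537.   0. 324.] [-0.01193165  0.          0.          0.          0.        ]
burnisher [([361.0, 254.0], 0.81)]
wrench [([350.0, 208.0], 0.79)]
frame [([284.0, 263.0], 0.74)]
magnifier [([288.0, 171.0], 0.61)]
pad_burnisher [([287.0, 318.0], 0.92), ([183.0, 439.0], 0.88), ([190.0, 315.0], 0.8)]
pad_wrench [([285.0, 210.0], 0.71)]
pad_frame [([348.0, 169.0], 0.78), ([376.0, 317.0], 0.2)]
pad_magnifier [([376.0, 318.0], 0.6)]
rack [([425.0, 201.0], 0.93)]
reed_pan [([327.0, 437.0], 0.69)]
1.1 [224.34121632 529.44206914 231.3512928 ] [[-0.921, 0.39, 0.0], [0.39, 0.921, 0.0], [0.0, 0.0, -1.0]] 85.58213960843473
```

View pics/scene0.png

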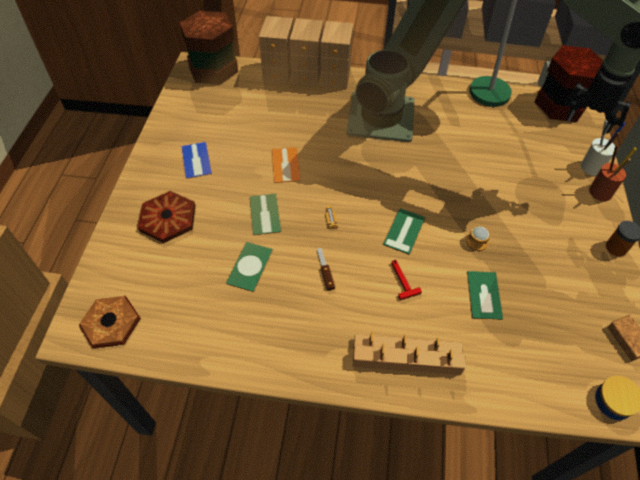

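View pics/side0.png

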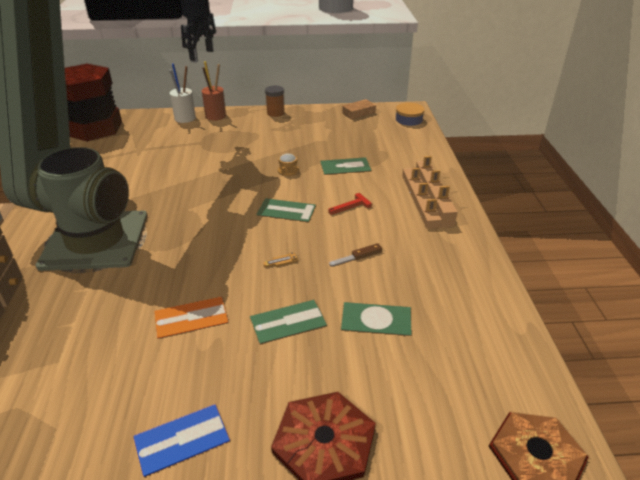

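Scene picture: burnisher (327,270), red wrench (404,282), brass frame (330,218), magnifier (479,238). Green pads: burnisher (265,215), magnifier (250,266), wrench (404,231), frame (485,296). Possible mix-ups: the blue (196,160) and orange (286,164) burnisher pads, the second pan (109,321) and the brass reeds in the rack (408,355). The side view agrees with this.

```bash
cat > h.py <<'E'
import numpy as np,cv2
def ground(px,k,z):
    "pixels -> world xy at height z"
    K,R,t=[np.asarray(k[n],float) for n in("intrinsics","R","t")]
    u=cv2.undistortPoints(np.asarray(px,float).reshape(-1,1,2),K,np.asarray(k["dist"],float)).reshape(-1,2)
    d=np.c_[u,np.ones(len(u))]@R; c=-R.T@t
    return c[:2]+d[:,:2]*((z-c[2])/d[:,2])[:,None]
def proj(X,k):
    K,R,t=[np.asarray(k[n],float) for n in("intrinsics","R","t")]
    return cv2.projectPoints(np.asarray(X,float).reshape(-1,1,3),cv2.Rodrigues(R)[0],t,K,np.asarray(k["dist"],float))[0].reshape(-1,2)
def topview(im,k,cx,cy,half,z,res=1.0):
    "rectified crop at height z: image up=+x, left=+y; res mm/px"
    n=int(2*half/res); j,i=np.meshgrid(np.arange(n),np.arange(n))
    X=np.stack([cx+half-i*res,cy+half-j*res,np.full(i.shape,float(z))],-1)
    p=proj(X,k).reshape(n,n,2).astype(np.float32)
    return cv2.remap(im,p[...,0],p[...,1],cv2.INTER_LINEAR)
def rect(P):
    "minAreaRect -> centre, (long,short), angle of the long side in deg"
    (c,(w,h),a)=cv2.minAreaRect(P.astype(np.float32))
    if w<h: w,h,a=h,w,a+90
    return np.round(c,1),np.round((w,h),1),round((a+90)%180-90,1)
E
python3 - <<'E'
from station import cams,nets
from h import *
pix={"scene":dict(pad_burnisher=(265,215),pad_wrench=(404,231),pad_frame=(485,296),pad_magnifier=(250,266)),
"side":dict(pad_burnisher=(288,320),pad_wrench=(287,210),pad_frame=(346,166),pad_magnifier=(377,318))}
T=[]
for c in["scene","side"]:
    im=cams.snapshot(c);k=cams.get_calibration(c)
    hsv=cv2.cvtColor(im,cv2.COLOR_RGB2HSV)
    g=cv2.inRange(hsv,(60,60,30),(100,255,255)) 
    g=cv2.morphologyEx(g,cv2.MORPH_CLOSE,np.ones((3,3)))
    _,L,st,ce=cv2.connectedComponentsWithStats(g)
    for n,(u,v) in pix[c].items():
        w=L[v-25:v+25,u-30:u+30]; l=np.bincount(w[w>0]).argmax()
        r,q=np.where(L==l); print(c,n,*rect(ground(np.c_[q,r],k,4)))
    for n,z in dict(burnisher=7,wrench=7,frame=4,magnifier=25).items():
        o=nets.outline_of(n,c)
        m=nets.mark_of(n,c)
        for d in o[:1]:
            r,q=np.where(d["pixels"]); print(c,n,round(d["p"],2),*rect(ground(np.c_[q,r],k,z)),"mark",np.round(ground(m[0]["xy"],k,0),1), "out",np.round(ground(d["xy"],k,z),1))
    if c=="scene":
        a=topview(im,k,480,0,300,4,1.0); cv2.imwrite("pics/top0.png",a[:,:,::-1])
E
```

```text
Traceback (most recent call last):
ValueError: attempt to get argmax of an empty sequence
```

```bash
cat > a.py <<'E'
from station import cams,nets
from h import *
pix={"scene":dict(pad_burnisher=(265,215),pad_wrench=(404,231),pad_frame=(485,296),pad_magnifier=(250,266)),
"side":dict(pad_burnisher=(288,320),pad_wrench=(287,210),pad_frame=(346,166),pad_magnifier=(377,318))}
for c in["scene","side"]:
    im=cams.snapshot(c);k=cams.get_calibration(c)
    hsv=cv2.cvtColor(im,cv2.COLOR_RGB2HSV)
    if c=="scene":
        a=topview(im,k,480,0,300,4,1.0); cv2.imwrite("pics/top0.png",a[:,:,::-1])
        print(hsv[208,256],hsv[280,240])
    g=cv2.inRange(hsv,(38,50,20),(100,255,255)) 
    g=cv2.morphologyEx(g,cv2.MORPH_CLOSE,np.ones((3,3)))
    _,L,st,ce=cv2.connectedComponentsWithStats(g)
    for n,(u,v) in pix[c].items():
        w=L[v-25:v+25,u-30:u+30]
        if not w.any(): print(c,n,"none");continue
        l=np.bincount(w[w>0]).argmax()
        r,q=np.where(L==l); print(c,n,*rect(ground(np.c_[q,r],k,4)))
    for n,z in dict(burnisher=7,wrench=7,frame=4,magnifier=25).items():
        o=nets.outline_of(n,c)
        m=nets.mark_of(n,c)
        for d in o[:1]:
            r,q=np.where(d["pixels"]); print(c,n,round(d["p"],2),*rect(ground(np.c_[q,r],k,z)),"mark",np.round(ground(m[0]["xy"],k,0),1), "out",np.round(ground(d["xy"],k,z),1))
E
python3 a.py
```

```text
[ 44 101 124] [ 64 107 117]
scene pad_burnisher [ 448.  -290.5] [131.   72.4] 16.3
scene pad_wrench [449.5  94.7] [135.3  74.7] -16.6
scene pad_frame [620.  305.6] [134.4  74.7] 4.6
scene pad_magnifier [ 621.4 -295.9] [133.9  74.3] -10.1
scene burnisher 0.54 [602.1 -99.7] [127.5  21. ] 19.8 mark [[450.2  90. ]] out [[623.1 -98.1]]
scene wrench 0.78 [603.  107.1] [116.   59.7] 14.6 mark [[605.6 108.4]] out [[625.2 104.3]]
scene frame 0.7 [ 434.6 -106.6] [74.  26.6] 16.0 mark [[617.3 311.5]] out [[ 435.  -105.7]]
scene magnifier 0.94 [462.8 291.3] [84.6 57.8] -28.9 mark [[452.3 294.6]] out [[452.9 290.5]]
side pad_burnisher [ 452.4 -314.6] [134.4  34.3] 12.7
side pad_wrench [448.   95.5] [130.8  74.5] -16.5
side pad_frame [617.8 307.1] [131.3  73.4] 4.8
side pad_magnifier [ 620.2 -295.8] [133.   74.8] -9.9
side burnisher 0.83 [601.2 -98.9] [135.3  32.4] 19.9 mark [[619.4 -87.4]] out [[615.2 -91.5]]
side wrench 0.61 [611.8  91.5] [122.4  66.6] 38.7 mark [[613.8 114.8]] out [[612.7  99.3]]
side frame 0.59 [ 433.7 -107. ] [76.5 34.3] 20.1 mark [[ 438.  -108.8]] out [[ 442.2 -106.9]]
side magnifier 0.77 [456.5 286.1] [118.   55.1] 88.3 mark [[458.1 282.8]] out [[456.9 271. ]]
```

View pics/top0.png

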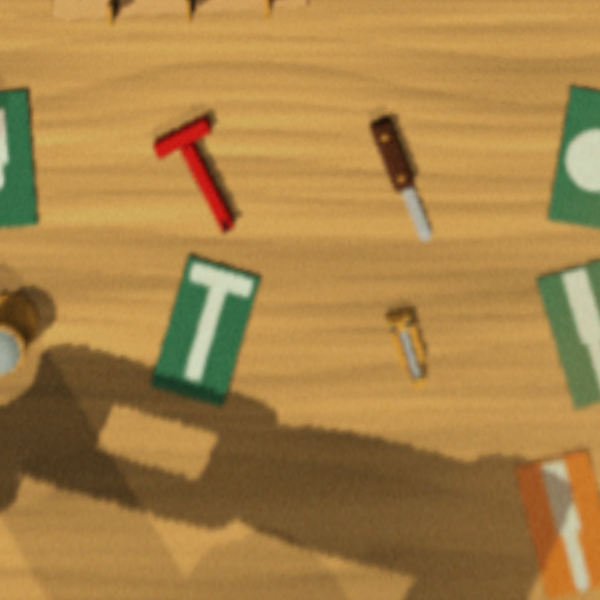

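Top view (1 mm/px, up = +x, left = +y): the wrench crossbar is at (184,135) with its stem end at (229,230). The burnisher handle is at (390,150) with the blade pointing down-right. The frame heel is at (402,315) with its toe at (418,378). The T, burnisher and frame pads all have their handle or heel end towards +x. Next I'll move above the wrench for a close wrist look.

step_arm --increments '[[[0.366,-0.424,0.07,0,0,-129,-1],[0.366,-0.424,0.07,0,0,-129,-1],[0.366,-0.424,0.07,0,0,-129,-1],[0.366,-0.424,0.07,0,0,-129,-1],[0.366,-0.424,0.07,0,0,-129,-1],[0.366,-0.424,0.07,0,0,-129,-1],[0.366,-0.424,0.07,0,0,-129,-1],[0.366,-0.424,0.07,0,0,-129,-1],[0.366,-0.424,0.07,0,0,-129,-1],[0.366,-0.424,0.07,0,0,-129,-1]]]' --force 40

```text
time_s: 3.3
tcp_pos: [592.9, 101.9, 301.2]
ee_rot: [[0.657, 0.754, 0.001], [0.754, -0.657, -0.001], [0.0, 0.002, -1.0]]
ft_force: [1.0, -0.3, -0.3]
width: 85.3
grip_force: 0.0
```

Run:
```python
from station import monitor,cams
from h import *
s=monitor.observe();R=s["ee_rot"]
k=cams.get_calibration("wrist");C=-k["R"].T@k["t"]
print(s["tcp_pos"],np.degrees(np.arctan2(R[1,1],R[0,1])),s["q"],C,k["intrinsics"][0])
print("look dir",k["R"][2],"view",ground([[0,0],[639,0],[639,479],[0,479],[320,240]],k,0).round())
```

```text
[592.92087442 101.88376289 301.20160035] -41.04448681475176 [ 1.51671499e-01  3.29080255e-01  1.37610115e+00 -1.17533349e-03
  1.43518558e+00  8.68190966e-01] [643.79549437 162.03550875 442.86715256] [375.65383041   0.         322.77815682]
look dir [-0.2013701  -0.23387444 -0.95118496] view [[ 469.  489.]
 [ 987.   37.]
 [ 676. -610.]
 [-130.   95.]
 [ 550.   58.]]
```

```bash
cat > look.py <<'E'
import sys
from station import monitor,cams,nets
from h import *
def pca(P):
    c=P.mean(0); U=np.linalg.svd(P-c,full_matrices=False)[2][0]
    return c,np.degrees(np.arctan2(U[1],U[0]))
def look(tag,cx,cy,half,z=7,res=.7):
    k=cams.get_calibration("wrist");im=cams.snapshot("wrist")
    cv2.imwrite(f"pics/{tag}_top.png",topview(im,k,cx,cy,half,z,res)[:,:,::-1])
    hsv=cv2.cvtColor(im,cv2.COLOR_RGB2HSV)
    red=cv2.inRange(im,(90,0,0),(255,60,70))
    g=cv2.inRange(hsv,(38,50,20),(100,255,255)); g=cv2.morphologyEx(g,cv2.MORPH_CLOSE,np.ones((3,3)))
    for nm,m,a,zz in(("red",red,300,10),("green",g,1500,4)):
        _,L,st,_=cv2.connectedComponentsWithStats(m)
        for l in range(1,len(st)):
            if st[l,4]>a:
                r,q=np.where(L==l);P=ground(np.c_[q,r],k,zz)
                c,an=pca(P);print(nm,st[l].tolist(),"rect",*rect(P),"pca",c.round(1),round(an,1))
    return k,im
def net(n,k,z):
    for d in nets.outline_of(n,"wrist")[:2]:
        r,q=np.where(d["pixels"])
        if len(r)<20: continue
        P=ground(np.c_[q,r],k,z); c,an=pca(P); print(n,round(d["p"],2),np.round(d["xy"]),"rect",*rect(P),"pca",c.round(1),round(an,1))
    m=nets.mark_of(n,"wrist")
    for d in m[:2]: print("  mark",np.round(d["xy"]),round(d["p"],2),ground(d["xy"],k,0).round(1))
E
python3 - <<'E'
from look import *
k,im=look("w1",550,100,280)
for n,z in(("wrench",10),("burnisher",8),("frame",5),("magnifier",25)): net(n,k,z)
E
```

```text
red [312, 137, 64, 96, 1623] rect [604.1  96.4] [108.6  59.1] 27.1 pca [619.4 104.2] -152.8
green [150, 0, 133, 105, 6103] rect [619.2 306.2] [134.5  75.6] 4.7 pca [603.9 300.1] 164.6
green [180, 223, 120, 94, 4131] rect [446.2  95.9] [139.9  76.6] -16.5 pca [442.1  99.4] 164.8
wrench 0.79 [338. 165.] rect [603.6  96.8] [109.5  59.6] 27.1 pca [618.3 104.5] -153.0
wrench 0.5 [423. 432.] rect [ 474.2 -256.3] [76.2 44.6] 18.0 pca [ 472.5 -255.3] -157.9
  mark [334. 181.] 0.56 [[610.9 102. ]]
burnisher 0.72 [435. 299.] rect [ 602.2 -101.4] [129.6  27.4] 23.7 pca [611.  -96.1] -159.0
burnisher 0.62 [119. 149.] rect [451.7 296.2] [78.2 57.3] -37.1 pca [451.6 296. ] 145.3
  mark [438. 294.] 0.6 [[617.3 -98.9]]
frame 0.97 [338. 373.] rect [ 432.1 -106.8] [80.4 28.9] 17.2 pca [ 437.5 -105. ] -162.8
frame 0.62 [338. 169.] rect [603.9  94.4] [111.3  60.9] 29.1 pca [617.4 103.5] -153.7
  mark [342. 373.] 0.95 [[ 444.8 -109.2]]
magnifier 0.87 [116. 150.] rect [459.  291.1] [75.5 54.7] -34.8 pca [459.3 290.9] 146.7
  mark [126. 147.] 0.94 [[454.9 291. ]]
  mark [517. 387.] 0.28 [[ 617.4 -297.3]]
```

View pics/w1_top.png

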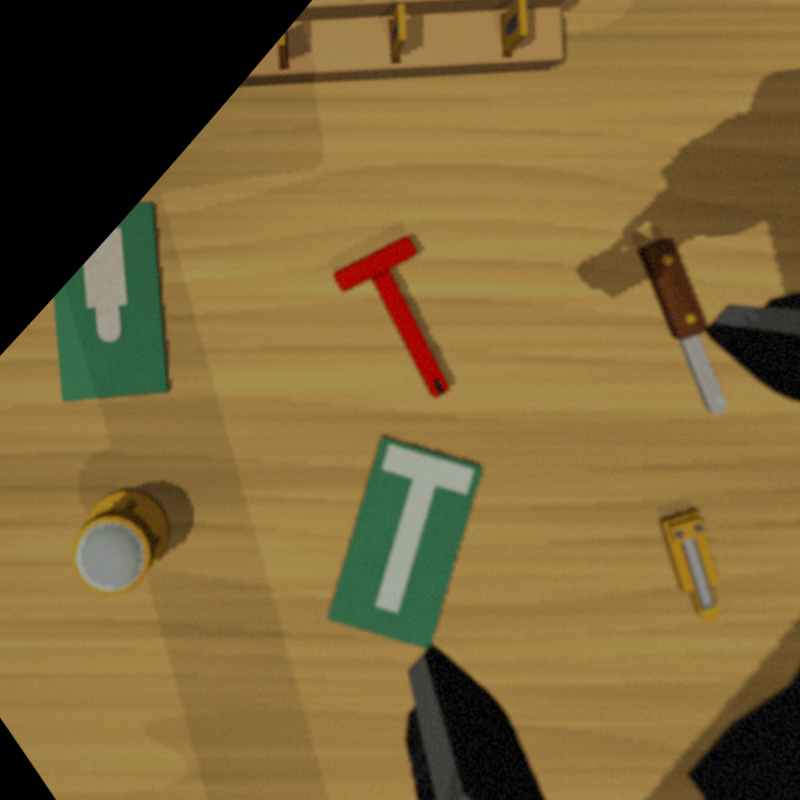

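Wrist top view: the wrench is clear, with its crossbar at (376,263) and stem end at (438,392). The T pad is at (405,540), frame pad at (110,300), magnifier at (115,553), burnisher at (685,325) and frame at (690,560). The red T is the only thing that matches the wrench's description. A short null move will show how the commanded pose is counted.

step_arm --increments '[[[0,0,0,0,0,0,-1],[0,0,0,0,0,0,-1]]]'

```text
time_s: 4.0
tcp_pos: [590.2, 105.7, 301.4]
ee_rot: [[0.647, 0.762, 0.0], [0.762, -0.647, -0.0], [0.0, 0.0, -1.0]]
ft_force: [-0.4, -0.2, 0.2]
width: 85.5
grip_force: 0.0
```

step_arm --increments '[[[0.025,-0.0035,-0.06,0,0,-10.5,-1],[0.025,-0.0035,-0.12,0,0,-20,-1],[0.025,-0.0035,-0.18,0,0,-22.5,-1],[0.025,-0.0035,-0.23,0,0,-22.5,-1],[0.025,-0.0035,-0.265,0,0,-22.5,-1],[0.025,-0.0035,-0.285,0,0,-22.5,-1],[0.025,-0.0035,-0.297,0,0,-22.5,-1],[0.025,-0.0035,-0.297,0,0,-22.5,-1]]]'

```text
time_s: 5.0
tcp_pos: [615.1, 101.9, 3.9]
ee_rot: [[0.89, 0.456, -0.001], [0.456, -0.89, -0.0], [-0.001, -0.0, -1.0]]
ft_force: [-0.6, 0.5, 0.1]
width: 85.6
grip_force: 0.0
```

step_arm --increments '[[[0,0,0,0,0,0,1],[0,0,0,0,0,0,1],[0,0,0,0,0,0,1],[0,0,0,0,0,0,1],[0,0,0,0,0,0,1],[0,0,0,0,0,0,1],[0,0,0,0,0,0,1],[0,0,0,0,0,0,1]]]' --force 30

```text
time_s: 6.0
tcp_pos: [615.7, 102.0, 4.8]
ee_rot: [[0.89, 0.456, 0.001], [0.456, -0.89, 0.0], [0.001, 0.0, -1.0]]
ft_force: [-1.4, -0.2, 5.3]
width: 13.1
grip_force: 32.2
```

step_arm --increments '[[[0,0,0.03,0,0,0,1],[0,0,0.08,0,0,0,1],[-0.05,-0.004,0.1,0,0,-10,1],[-0.1,-0.008,0.1,0,0,-20,1],[-0.148,-0.0125,0.1,0,0,-30,1],[-0.148,-0.0125,0.1,0,0,-40,1],[-0.148,-0.0125,0.1,0,0,-43.7,1],[-0.148,-0.0125,0.1,0,0,-43.7,1],[-0.148,-0.0125,0.1,0,0,-43.7,1]]]'

```text
time_s: 7.12
tcp_pos: [467.2, 89.4, 104.0]
ee_rot: [[0.959, -0.285, -0.001], [-0.285, -0.959, -0.0], [-0.001, 0.0, -1.0]]
ft_force: [0.5, -0.4, -0.5]
width: 12.9
grip_force: 31.5
```

Run:
```python
from look import *
s=monitor.observe();print(s["tcp_pos"],s["width"])
k,im=look("w2",455,92,140,4,.5)
```

```text
[467.21405996  89.40523893 104.03347281] 12.880532700922602
red [245, 221, 157, 43, 5673] rect [468.7  88.6] [102.9  28.4] 72.5 pca [468.2  88.7] 73.2
red [306, 264, 34, 173, 5280] rect [383.4 114.4] [148.3  24.6] -17.2 pca [389.1 112.6] 163.5
green [0, 127, 38, 84, 1669] rect [569.7 268.2] [56.  25.8] -31.0 pca [569.5 273.1] 157.1
green [264, 172, 117, 47, 2347] rect [498.2  80.6] [74.5 30.3] 73.4 pca [497.5  80.9] -106.4
green [269, 264, 37, 53, 1542] rect [440.1 123.5] [40.4 25.4] -16.5 pca [444.2 123.3] 146.1
```

View pics/w2_top.png

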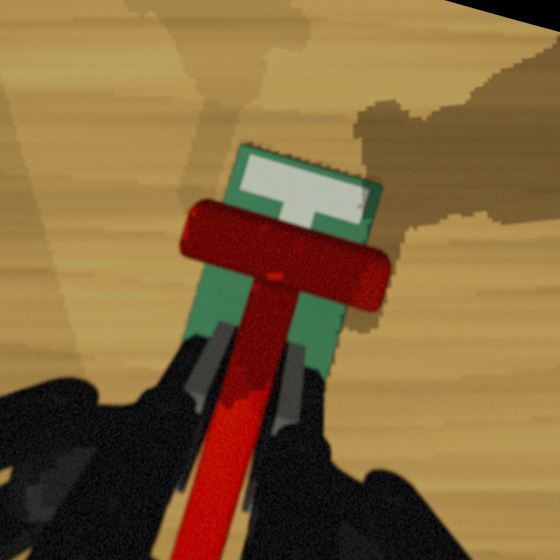

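Close wrist view: the crossbar and stem of the held T line up with the silhouette, whose crossbar centre at (306,190) maps to (500,79) against an expected (501,80). Lowering now.

step_arm --increments '[[[0.0005,0,-0.05,0,0,0,1],[0.0005,0,-0.08,0,0,0,1],[0.0005,0,-0.09,0,0,0,1],[0.0005,0,-0.0955,0,0,0,1],[0.0005,0,-0.0955,0,0,0,1],[0.0005,0,-0.0955,0,0,0,0.7],[0.0005,0,-0.0955,0,0,0,0.4],[0.0005,0,-0.0955,0,0,0,-1],[0.0005,0,-0.0955,0,0,0,-1],[0.0005,0,-0.0955,0,0,0,-1]]]'

```text
time_s: 8.43
tcp_pos: [467.9, 89.5, 8.9]
ee_rot: [[0.958, -0.286, 0.0], [-0.286, -0.958, -0.0], [0.0, 0.0, -1.0]]
ft_force: [-0.2, -0.7, 0.4]
width: 78.5
grip_force: 0.0
```

step_arm --increments '[[[0,0,0.06,0,0,0,-1],[0,0,0.12,0,0,10,-1],[0.05,-0.06,0.15,0,0,20,-1],[0.09,-0.1,0.18,0,0,30,-1],[0.13,-0.15,0.19,0,0,36,-1],[0.142,-0.184,0.19,0,0,36,-1],[0.142,-0.184,0.19,0,0,36,-1],[0.142,-0.184,0.19,0,0,36,-1]]]'

```text
time_s: 9.43
tcp_pos: [609.1, -94.2, 198.1]
ee_rot: [[0.943, 0.332, -0.002], [0.332, -0.943, 0.001], [-0.001, -0.001, -1.0]]
ft_force: [-0.5, -0.8, -1.1]
width: 85.4
grip_force: 0.0
```

Run:
```python
from look import *
s=monitor.observe();R=s["ee_rot"];print(s["tcp_pos"],np.degrees(np.arctan2(R[1,1],R[0,1])))
k,im=look("w3",530,-95,230,7,.7)
for n,z in(("burnisher",8),("frame",5)): net(n,k,z)
```

```text
[609.09385306 -94.19618539 198.14627533] -70.62380650447064
red [63, 238, 78, 101, 2043] rect [451.9  95.7] [111.9  60.2] -16.5 pca [470.3  90.6] 163.4
green [452, 190, 143, 145, 6738] rect [ 620.7 -294. ] [134.1  75.6] -10.1 pca [ 625.1 -293.3] 169.9
green [38, 225, 119, 136, 5511] rect [449.6  94.4] [135.2  74.9] -16.6 pca [443.7  95.4] 161.8
green [402, 349, 36, 104, 2345] rect [ 438.4 -266.5] [141.   34.8] 21.7 pca [ 439.8 -266.9] -160.5
burnisher 0.94 [326. 205.] rect [ 601.3 -101.1] [127.5  22.8] 21.3 pca [613.7 -96.6] -158.3
  mark [325. 202.] 0.75 [[616.1 -92.8]]
frame 0.98 [284. 364.] rect [ 433.  -107.6] [79.7 24.6] 17.8 pca [ 438.  -106.2] -162.5
  mark [282. 361.] 0.92 [[ 439.5 -106.5]]
```

View pics/w3_top.png

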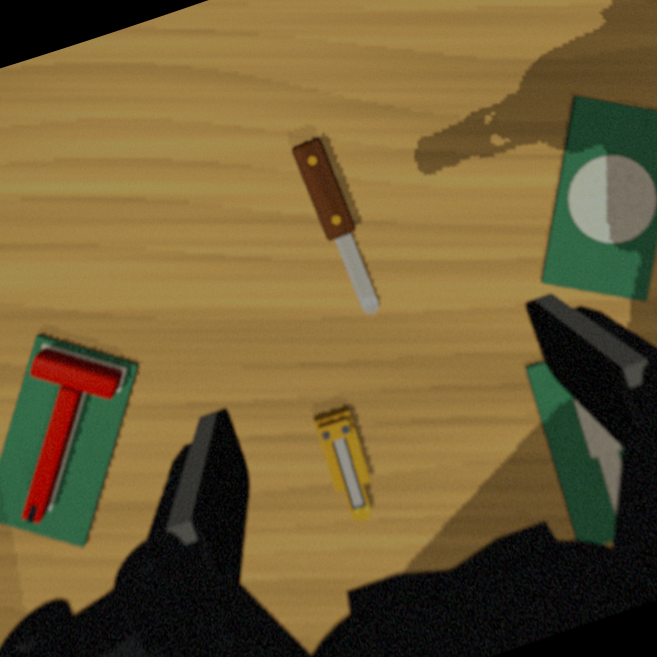

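The wrench lies on its T silhouette (70,430). The burnisher runs from (308,143) to (371,310) with the blade pointing -x, the frame runs from (335,415) to (360,515), and the magnifier disc is at (611,199). Grasping the burnisher at (620.5,-93).

step_arm --increments '[[[0.01,0.0015,-0.06,0,0,1.4,-1],[0.0105,0.0015,-0.11,0,0,1.4,-1],[0.0105,0.0015,-0.15,0,0,1.4,-1],[0.0105,0.0015,-0.18,0,0,1.4,-1],[0.0105,0.0015,-0.1935,0,0,1.4,-1],[0.0105,0.0015,-0.1935,0,0,1.4,-1]]]'

```text
time_s: 10.42
tcp_pos: [620.1, -92.6, 5.0]
ee_rot: [[0.935, 0.356, -0.001], [0.356, -0.935, 0.0], [-0.001, -0.0, -1.0]]
ft_force: [0.5, -0.8, -0.3]
width: 85.4
grip_force: 0.0
```

step_arm --increments '[[[0,0,0,0,0,0,1],[0,0,0,0,0,0,1],[0,0,0,0,0,0,1],[0,0,0,0,0,0,1],[0,0,0,0,0,0,1],[0,0,0,0,0,0,1],[0,0,0,0,0,0,1],[0,0,0,0,0,0,1]]]'

```text
time_s: 11.42
tcp_pos: [620.9, -93.2, 6.2]
ee_rot: [[0.935, 0.355, 0.001], [0.355, -0.935, -0.0], [0.001, 0.001, -1.0]]
ft_force: [-0.0, 0.2, 4.4]
width: 20.8
grip_force: 30.2
```

step_arm --increments '[[[0,0,0.03,0,0,0,1],[0,0,0.08,0,0,0,1],[-0.04,-0.05,0.13,0,0,-4.5,1],[-0.08,-0.1,0.15,0,0,-4.5,1],[-0.12,-0.15,0.15,0,0,-4.5,1],[-0.152,-0.192,0.15,0,0,-4.5,1],[-0.152,-0.192,0.15,0,0,-4.5,1],[-0.152,-0.192,0.15,0,0,-4.5,1]]]'

```text
time_s: 12.42
tcp_pos: [468.0, -285.2, 155.0]
ee_rot: [[0.96, 0.279, -0.0], [0.279, -0.96, 0.001], [0.0, -0.001, -1.0]]
ft_force: [0.6, -0.4, -0.7]
width: 21.0
grip_force: 29.6
```

Run:
```python
from look import *
s=monitor.observe();R=s["ee_rot"];print(s["tcp_pos"],s["width"],np.degrees(np.arctan2(R[1,1],R[0,1])))
k,im=look("w4",465,-290,140,4,.5)
a=cv2.imread("pics/w4_top.png")
k=cams.get_calibration("side");im=cams.snapshot("side")
b=topview(im,k,465,-290,140,4,.5)[:,:,::-1]
cv2.imwrite("pics/w4b.png",cv2.resize(np.hstack([a,b]),(800,400)))
```

```text
[ 468.02729218 -285.22604412  155.03718532] 20.960221659685676 -73.80369871482846
red [295, 225, 50, 63, 1675] rect [ 441.6 -289.6] [54.  39.5] 17.2 pca [ 443.9 -291.3] -142.6
red [591, 304, 49, 61, 1337] rect [ 441.  -573.4] [55.3 48.9] 73.2 pca [ 437.9 -571.1] -144.4
red [298, 342, 47, 35, 781] rect [ 347.  -318.1] [41.1 35.8] -70.2 pca [ 345.9 -320.5] 110.4
green [310, 0, 162, 139, 7961] rect [ 605.2 -293.2] [104.9  74.8] -10.0 pca [ 585.1 -292.1] -53.3
green [274, 166, 97, 135, 6146] rect [ 456.7 -287.9] [114.1  74.8] 16.6 pca [ 468.2 -285.1] -158.4
green [406, 361, 120, 119, 2680] rect [ 306.  -487.9] [194.3  80.4] 55.7 pca [ 309.6 -483.2] -125.9
green [127, 380, 78, 100, 1524] rect [ 213.4 -188.7] [148.7  64.1] -1.9 pca [ 211.7 -192.9] 166.4
```

View pics/w4b.png

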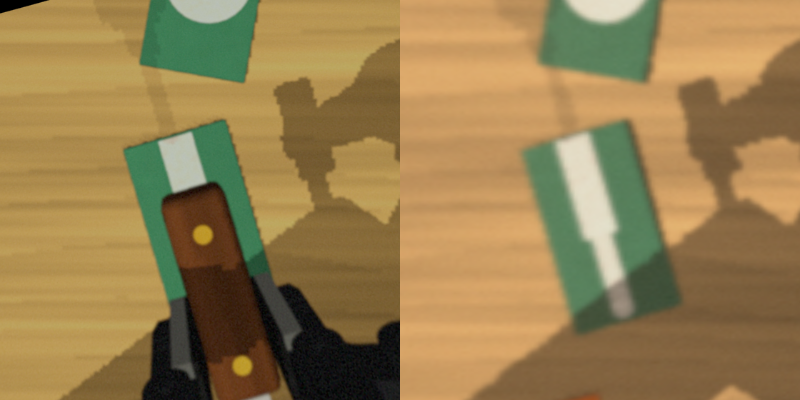

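Both views show the burnisher silhouette with its handle towards +x. Its pad corners in the right half give a centre near (446.5,-291), so I'm correcting x by -2.3 mm and lowering.

step_arm --increments '[[[-0.0023,0,-0.05,0,0,0.3,1],[-0.0023,0,-0.1,0,0,0.3,1],[-0.0023,0,-0.13,0,0,0.3,1],[-0.0023,0,-0.14,0,0,0.3,1],[-0.0023,0,-0.1455,0,0,0.3,1],[-0.0023,0,-0.1455,0,0,0.3,1],[-0.0023,0,-0.1455,0,0,0.3,0.55],[-0.0023,0,-0.1455,0,0,0.3,0.3],[-0.0023,0,-0.1455,0,0,0.3,-1],[-0.0023,0,-0.1455,0,0,0.3,-1]]]'

```text
time_s: 13.78
tcp_pos: [466.1, -285.2, 10.0]
ee_rot: [[0.958, 0.286, 0.0], [0.286, -0.958, -0.0], [0.0, 0.0, -1.0]]
ft_force: [-0.1, 0.1, 0.2]
width: 64.8
grip_force: 0.0
```

step_arm --increments '[[[0,0,0.04,0,0,0,-1],[0,0,0.09,0,0,1,-1],[-0.005,0.05,0.13,0,0,1,-1],[-0.015,0.1,0.14,0,0,1,-1],[-0.023,0.15,0.14,0,0,1,-1],[-0.023,0.181,0.14,0,0,1,-1],[-0.023,0.181,0.14,0,0,1,-1],[-0.023,0.181,0.14,0,0,1,-1]]]'

```text
time_s: 14.78
tcp_pos: [443.3, -104.6, 149.9]
ee_rot: [[0.953, 0.303, 0.0], [0.303, -0.953, -0.001], [0.0, 0.001, -1.0]]
ft_force: [0.6, -0.3, 0.5]
width: 85.3
grip_force: 0.0
```

Run:
```python
from look import *
s=monitor.observe();R=s["ee_rot"];print(s["tcp_pos"],np.degrees(np.arctan2(R[1,1],R[0,1])))
k,im=look("w5",440,-105,80,7,.25)
net("frame",k,5)
# re-check burnisher with side camera
c=cams.get_calibration("side");sm=cams.snapshot("side");b=topview(sm,c,440,-290,100,8,.5)
a=cv2.resize(cv2.imread("pics/w5_top.png"),(500,500));cv2.imwrite("pics/w5b.png",np.hstack([a,cv2.resize(b,(300,300))[:, :, ::-1] if 0 else cv2.copyMakeBorder(cv2.resize(b,(300,300)),0,200,0,0,0)[:,:,::-1]]))
```

```text
[ 443.31202302 -104.59706113  149.93612624] -72.381529925481
red [34, 43, 101, 157, 4136] rect [454.5  96.3] [111.4  60. ] -16.4 pca [473.6  91. ] 163.3
red [385, 389, 59, 57, 450] rect [ 295.1 -230.7] [70.1 45.3] -5.8 pca [ 291.  -230.3] -169.3
green [550, 0, 90, 184, 6241] rect [ 606.3 -292. ] [108.2  76.1] -10.0 pca [ 585.9 -278.5] -153.7
green [2, 33, 156, 205, 11002] rect [448.4  94.1] [134.7  75.4] -16.4 pca [442.7  94. ] 159.8
green [471, 207, 121, 152, 8266] rect [ 442.9 -286.3] [139.8  82.9] 16.5 pca [ 447.7 -286.6] -160.6
frame 0.66 [324. 228.] rect [ 432.3 -107.9] [76.3 25.7] 17.1 pca [ 438.2 -106. ] -162.8
  mark [326. 225.] 0.81 [[ 443.1 -106.9]]
```

View pics/w5b.png

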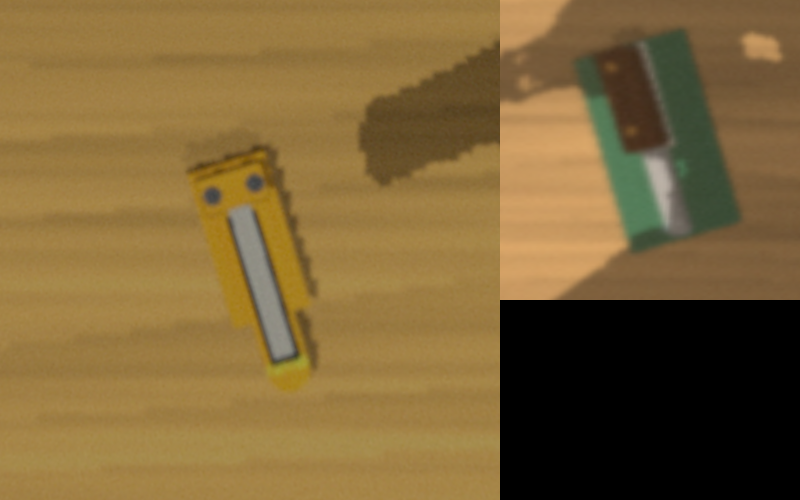

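The frame heel is at (228,165) and its toe at (290,388) in the left view. The right inset shows the burnisher on its silhouette, with a small parallax offset. Grasping the frame at (440.5,-105.2).

step_arm --increments '[[[-0.0024,-0.001,-0.05,0,0,-0.5,-1],[-0.0024,-0.001,-0.09,0,0,-0.5,-1],[-0.0024,-0.001,-0.12,0,0,-0.5,-1],[-0.0024,-0.001,-0.138,0,0,-0.5,-1],[-0.0024,-0.001,-0.1467,0,0,-0.5,-1],[-0.0024,-0.001,-0.1467,0,0,-0.5,-1]]]'

```text
time_s: 15.72
tcp_pos: [440.6, -105.4, 2.9]
ee_rot: [[0.956, 0.294, -0.001], [0.294, -0.956, 0.0], [-0.001, -0.0, -1.0]]
ft_force: [-1.0, -0.7, -0.1]
width: 85.6
grip_force: 0.0
```

step_arm --increments '[[[0,0,0,0,0,0,1],[0,0,0,0,0,0,1],[0,0,0,0,0,0,1],[0,0,0,0,0,0,1],[0,0,0,0,0,0,1],[0,0,0,0,0,0,1],[0,0,0,0,0,0,1],[0,0,0,0,0,0,1]]]'

```text
time_s: 16.73
tcp_pos: [440.9, -105.1, 3.7]
ee_rot: [[0.956, 0.294, 0.001], [0.294, -0.956, -0.0], [0.001, 0.001, -1.0]]
ft_force: [-0.0, 0.2, 6.1]
width: 24.5
grip_force: 29.4
```

step_arm --increments '[[[0,0,0.03,0,0,0,1],[0,0,0.08,0,0,0,1],[0.02,0.04,0.12,0,0,-4,1],[0.045,0.095,0.12,0,0,-8,1],[0.072,0.15,0.12,0,0,-12.4,1],[0.1,0.206,0.12,0,0,-12.4,1],[0.125,0.26,0.12,0,0,-12.4,1],[0.15,0.312,0.12,0,0,-12.4,1],[0.175,0.364,0.12,0,0,-12.4,1],[0.1986,0.413,0.12,0,0,-12.4,1]]]'

```text
time_s: 17.98
tcp_pos: [639.6, 309.8, 122.5]
ee_rot: [[0.997, 0.083, -0.001], [0.083, -0.997, -0.001], [-0.001, 0.001, -1.0]]
ft_force: [-0.0, -0.6, -0.6]
width: 24.6
grip_force: 29.9
```

step_arm --increments '[[[0,0,0,0,0,0,1],[0,0,0,0,0,0,1]]]'

```text
time_s: 18.23
tcp_pos: [638.4, 307.4, 122.1]
ee_rot: [[0.997, 0.082, -0.002], [0.082, -0.997, -0.002], [-0.002, 0.001, -1.0]]
ft_force: [0.2, 0.8, -0.1]
width: 24.5
grip_force: 29.9
```

Run:
```python
from look import *
s=monitor.observe();R=s["ee_rot"];print(s["tcp_pos"],s["width"],np.degrees(np.arctan2(R[1,1],R[0,1])))
k,im=look("w6",625,306,120,4,.5)
a=cv2.imread("pics/w6_top.png")
b=topview(cams.snapshot("side"),cams.get_calibration("side"),625,306,120,4,.5)[:,:,::-1]
cv2.imwrite("pics/w6b.png",cv2.resize(np.hstack([a,b]),(800,400)))
```

```text
[638.39541198 307.35172926 122.11736517] 24.519675562200074 -85.26896052780793
red [541, 396, 66, 36, 1173] rect [492.7  80. ] [67.2 26.7] 74.5 pca [496.   78.5] -107.4
green [267, 167, 109, 143, 8098] rect [632.5 307.8] [108.2  74.8] 4.8 pca [649.4 309.5] 169.8
```

View pics/w6b.png

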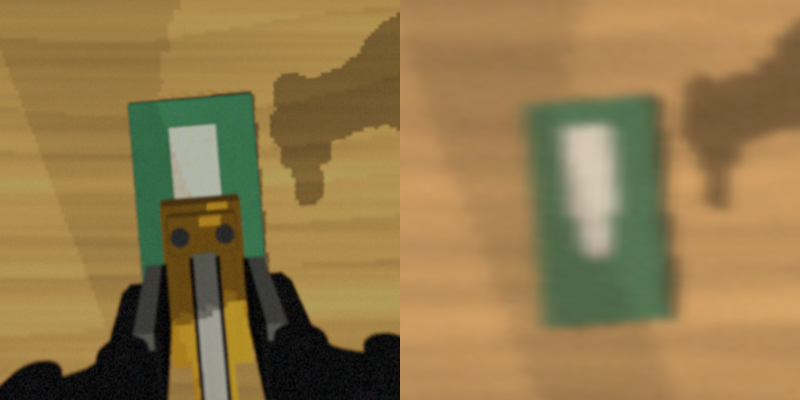

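The silhouette heel edge at (193,126) maps to (669.4,310.2) against an expected (668.5,310.8), and the held frame is parallel to it. Lowering.

step_arm --increments '[[[-0.0004,0.0004,-0.05,0,0,0,1],[-0.0004,0.0004,-0.085,0,0,0,1],[-0.0004,0.0004,-0.105,0,0,0,1],[-0.0004,0.0004,-0.112,0,0,0,1],[-0.0004,0.0004,-0.1155,0,0,0,1],[-0.0004,0.0004,-0.1155,0,0,0,1],[-0.0004,0.0004,-0.1155,0,0,0,0.5],[-0.0004,0.0004,-0.1155,0,0,0,0.2],[-0.0004,0.0004,-0.1155,0,0,0,-1],[-0.0004,0.0004,-0.1155,0,0,0,-1]]]'

```text
time_s: 19.58
tcp_pos: [638.9, 308.4, 7.9]
ee_rot: [[0.997, 0.082, 0.0], [0.082, -0.997, 0.0], [0.0, -0.0, -1.0]]
ft_force: [0.2, 0.6, -0.5]
width: 68.8
grip_force: 0.0
```

step_arm --increments '[[[0,0,0.05,0,0,0,-1],[0,0,0.11,0,0,0,-1],[-0.03,0,0.16,0,0,0,-1],[-0.08,-0.005,0.18,0,0,0,-1],[-0.13,-0.01,0.18,0,0,0,-1],[-0.186,-0.017,0.18,0,0,0,-1],[-0.186,-0.017,0.18,0,0,0,-1],[-0.186,-0.017,0.18,0,0,0,-1]]]'

```text
time_s: 20.58
tcp_pos: [453.5, 291.8, 188.3]
ee_rot: [[0.997, 0.082, 0.002], [0.082, -0.997, 0.001], [0.002, -0.001, -1.0]]
ft_force: [0.2, -0.3, 0.2]
width: 85.4
grip_force: 0.0
```

Run:
```python
from look import *
s=monitor.observe();R=s["ee_rot"];print(s["tcp_pos"],np.degrees(np.arctan2(R[1,1],R[0,1])))
k,im=look("w7",460,291,60,40,.2)
cv2.imwrite("pics/w7b.png",topview(im,k,620,306,100,8,.5)[:,:,::-1])
net("magnifier",k,40)
net("frame",k,9)
a=cv2.resize(cv2.imread("pics/w7_top.png"),(400,400));b=cv2.imread("pics/w7b.png");cv2.imwrite("pics/w7c.png",np.hstack([a,b]))
for d in nets.mark_of("magnifier","side")[:1]: print(d["p"],ground(d["xy"],cams.get_calibration("side"),0))
```

```text
[453.53362478 291.75447557 188.28407975] -85.27437714842648
red [509, 165, 98, 123, 2701] rect [454.2  89.1] [111.   59.5] -16.5 pca [470.9  85.4] 162.5
green [273, 0, 98, 97, 8120] rect [586.8 304. ] [74.8 70.2] -85.3 pca [585.  303.9] -85.1
green [465, 153, 141, 158, 6945] rect [448.4  97.2] [134.2  75.2] -16.5 pca [442.4 102.9] 169.1
magnifier 0.94 [322. 214.] rect [460.7 293.4] [59.6 52.2] 6.2 pca [461.7 293.2] -175.1
  mark [324. 210.] 0.75 [[456.  291.7]]
frame 0.58 [323.  16.] rect [605.3 305.7] [30.  23.5] 4.7 pca [607.9 306. ] -177.0
  mark [546. 220.] 0.21 [[463.9  87. ]]
0.66 [[448.50908055 280.18514595]]
```

View pics/w7c.png

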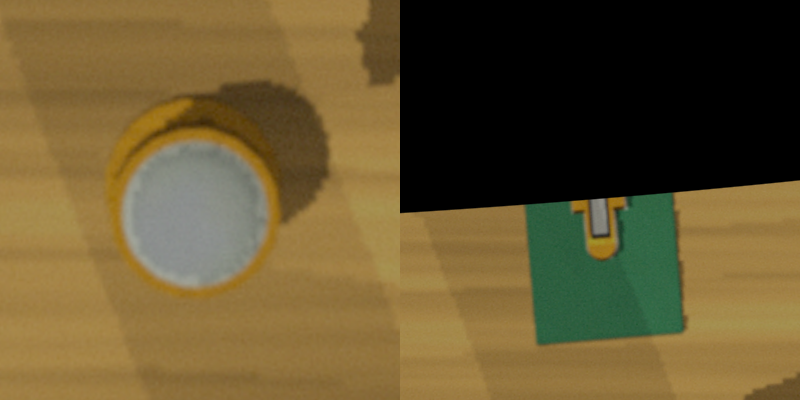

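The magnifier's collar is centred at about (194,210) in the left view, which is (456.5,292.3). The right half shows the frame's toe on the silhouette with the right direction. Grasping the collar.

step_arm --increments '[[[0.0038,0.001,-0.05,0,0,0,-1],[0.0038,0.001,-0.09,0,0,0,-1],[0.0038,0.001,-0.12,0,0,0,-1],[0.0038,0.001,-0.15,0,0,0,-1],[0.0038,0.001,-0.17,0,0,0,-1],[0.0038,0.001,-0.1795,0,0,0,-1],[0.0038,0.001,-0.1795,0,0,0,-1]]]'

```text
time_s: 21.75
tcp_pos: [456.8, 292.3, 7.7]
ee_rot: [[0.997, 0.082, -0.001], [0.082, -0.997, -0.001], [-0.001, 0.0, -1.0]]
ft_force: [0.4, 0.3, 0.5]
width: 85.3
grip_force: 0.0
```

step_arm --increments '[[[0,0,0,0,0,0,1],[0,0,0,0,0,0,1],[0,0,0,0,0,0,1],[0,0,0,0,0,0,1],[0,0,0,0,0,0,1],[0,0,0,0,0,0,1],[0,0,0,0,0,0,1]]]'

```text
time_s: 22.62
tcp_pos: [457.2, 292.6, 9.2]
ee_rot: [[0.997, 0.082, 0.002], [0.082, -0.997, 0.001], [0.002, -0.001, -1.0]]
ft_force: [-0.0, -0.7, 5.6]
width: 51.0
grip_force: 31.5
```

step_arm --increments '[[[0,0,0.03,0,0,0,1],[0,0,0.08,0,0,0,1],[0.01,-0.04,0.11,0,0,0,1],[0.03,-0.09,0.12,0,0,0,1],[0.05,-0.14,0.12,0,0,0,1],[0.065,-0.19,0.12,0,0,0,1],[0.08,-0.245,0.12,0,0,0,1],[0.095,-0.3,0.12,0,0,0,1],[0.11,-0.355,0.12,0,0,0,1],[0.125,-0.41,0.12,0,0,0,1]]]' --force 40

```text
time_s: 23.88
tcp_pos: [581.5, -119.3, 127.7]
ee_rot: [[0.997, 0.082, -0.001], [0.082, -0.997, 0.0], [-0.001, -0.0, -1.0]]
ft_force: [-0.3, 1.0, -1.5]
width: 50.7
grip_force: 43.1
```

step_arm --increments '[[[0.01,-0.045,0,0,0,0,1],[0.02,-0.09,0,0,0,0,1],[0.03,-0.135,0,0,0,0,1],[0.039,-0.1776,0,0,0,0,1],[0.039,-0.1776,0,0,0,0,1],[0.039,-0.1776,0,0,0,0,1]]]'

```text
time_s: 24.62
tcp_pos: [619.9, -294.6, 127.2]
ee_rot: [[0.997, 0.082, -0.002], [0.082, -0.997, 0.001], [-0.002, -0.002, -1.0]]
ft_force: [0.6, -0.1, -1.3]
width: 50.9
grip_force: 43.0
```

Run:
```python
from look import *
s=monitor.observe();print(s["tcp_pos"],s["width"])
k,im=look("w8",620,-295,120,4,.5)
a=cv2.imread("pics/w8_top.png")
c=cams.get_calibration("side");b=topview(cams.snapshot("side"),c,620,-295,120,4,.5)[:,:,::-1]
cv2.imwrite("pics/w8b.png",cv2.resize(np.hstack([a,b]),(800,400)))
```

```text
[ 619.94712602 -294.63599138  127.24653553] 50.88129531636391
red [585, 327, 55, 127, 1951] rect [ 491.3 -558.3] [136.   49.7] 21.4 pca [ 492.3 -565.6] -168.9
green [262, 127, 140, 154, 7948] rect [ 629.5 -297.4] [116.9  74.7] -10.0 pca [ 657.6 -299.5] -55.7
```

View pics/w8b.png

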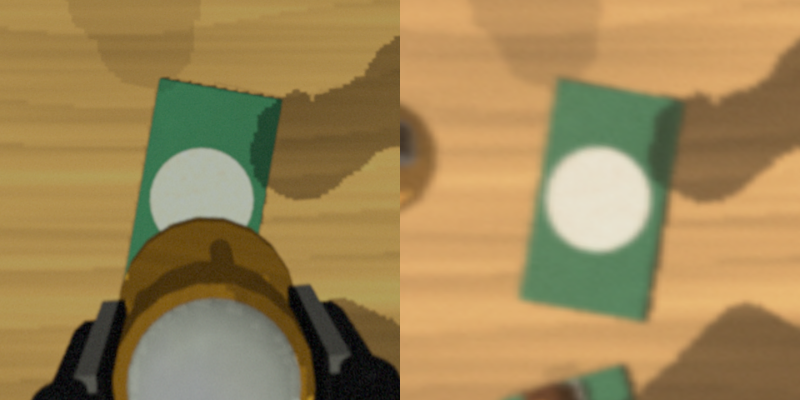

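The disc silhouette is centred at (202,200), which is (620,-296), directly under the held magnifier. Lowering.

step_arm --increments '[[[-0.0003,-0.0004,-0.05,0,0,0,1],[-0.0003,-0.0004,-0.085,0,0,0,1],[-0.0003,-0.0004,-0.105,0,0,0,1],[-0.0003,-0.0004,-0.112,0,0,0,1],[-0.0003,-0.0004,-0.1155,0,0,0,1],[-0.0003,-0.0004,-0.1155,0,0,0,1],[-0.0003,-0.0004,-0.1155,0,0,0,0.1],[-0.0003,-0.0004,-0.1155,0,0,0,-0.3],[-0.0003,-0.0004,-0.1155,0,0,0,-1],[-0.0003,-0.0004,-0.1155,0,0,0,-1]]]'

```text
time_s: 25.98
tcp_pos: [620.5, -295.8, 13.0]
ee_rot: [[0.997, 0.082, 0.001], [0.082, -0.997, -0.0], [0.001, 0.0, -1.0]]
ft_force: [0.1, -0.1, 0.3]
width: 85.3
grip_force: 0.0
```

step_arm --increments '[[[0,0,0,0,0,0,-1],[0,0,0.05,0,0,0,-1],[0,0,0.11,0,0,0,-1],[0,0,0.17,0,0,0,-1],[-0.06,0,0.2,0,0,0,-1],[-0.12,0,0.2,0,0,0,-1],[-0.18,0,0.2,0,0,0,-1],[-0.18,0,0.2,0,0,0,-1]]]'

```text
time_s: 26.98
tcp_pos: [436.1, -294.7, 212.8]
ee_rot: [[0.997, 0.079, -0.002], [0.079, -0.997, 0.001], [-0.002, -0.001, -1.0]]
ft_force: [0.5, -0.5, 1.1]
width: 85.2
grip_force: 0.0
```

Run:
```python
from look import *
k,im=look("w9",540,-290,160,18,.8)
net("magnifier",k,44);net("burnisher",k,12)
a=cv2.imread("pics/w9_top.png")
c=cams.get_calibration("scene");sm=cams.snapshot("scene")
b=topview(sm,c,620,306,100,9,.5)[:,:,::-1];d=topview(sm,c,450,95,100,14,.5)[:,:,::-1]
e=cv2.vconcat([cv2.resize(b,(300,300)),cv2.resize(d,(300,300))])
cv2.imwrite("pics/w9b.png",np.hstack([cv2.resize(cv2.copyMakeBorder(a,0,80,0,0,0),(480,576)),cv2.resize(e,(300,576))]))
```

```text
red [294, 132, 31, 73, 629] rect [ 472.1 -279. ] [67.3 12.7] 18.7 pca [ 470.9 -277.8] -160.6
red [597, 223, 41, 29, 363] rect [ 431.9 -583.9] [41.3 16.3] -49.7 pca [ 430.8 -585.8] 132.7
green [281, 0, 106, 85, 5187] rect [ 587.1 -290.2] [74.8 68.1] 80.0 pca [ 577.2 -289.6] -91.4
green [265, 115, 106, 153, 8165] rect [ 446.6 -291.1] [134.6  74.8] 16.6 pca [ 448. -291.] -163.6
magnifier 0.81 [340.  13.] rect [ 590.6 -296.8] [49.6 19.4] -85.3 pca [ 592.3 -296.1] -85.2
burnisher 0.66 [319. 181.] rect [ 446.7 -290.4] [127.1  23.1] 17.3 pca [ 458.7 -287.3] -162.0
  mark [314. 178.] 0.98 [[ 462.6 -283.7]]
```

View pics/w9b.png

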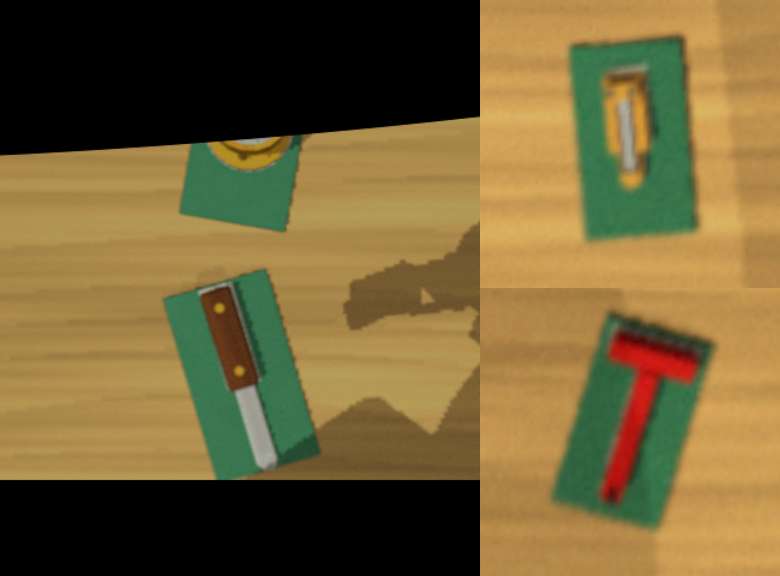

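All four lie on their silhouettes and face the right way: burnisher at (230,370), frame at (628,125), wrench at (645,410), magnifier foot at (250,150). The gripper is open and clear, so I'm handing in.

```bash
python3 -c "
from station import order
print(order.finish_job())"
```

```text
the job is handed in; nothing more can be done
None
```

The burnisher, wrench, frame and magnifier are each laid on their own green pad, facing the right way and released, and the job was handed in at about 27 s; the last look showed all four on their silhouettes (the magnifier only partly in view), but no verdict came back.

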